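# Refit the inner bucket of the food-waste pail

## Robot

A 6-joint arm with a two-finger parallel gripper is mounted at the origin on a cart in front of the work surface, level with it; the furniture and walls round the work are solid. World frame = base frame: x ahead of the robot, y to its left, z up, the work surface at z = 0. Lengths are in m, angles in rad, forces in N, time in s.
With the tool pointing down it reaches from about 0.275 to 0.85 m from the base axis. Payload 19 kg.
Tool frame: the origin (TCP) lies midway between the tips of the shut fingers; the grasp point (between the pads) lies 19 mm behind it; z points along the fingers, y is the direction in which the jaws open and shut (so a half turn about z gives the same grasp; the last joint's range is limited). The gripper opens to 85 mm and grips with 20 to 120 N. Pads are 22 mm wide; open, the fingers measure 114 mm over their backs; the gripper's body (76 mm by 85 mm) begins 54 mm behind the grasp point. The pads swing forward as they close: fully open they stand 13 mm farther back than shut.
Start: joints at [-1.467, 0.15, 1.437, -0, 1.554, -0.134], TCP at [0.135, -0.559, 0.231] pointing down, gripper open.
Joint ranges: [-2.8, 2.8], [-0.68, 2.1], [0.12, 2.68], [-1.39, 4.53], [0.16, 2.79], [-2.81, 2.81]. Speed limits (rad/s): [1.89, 1.89, 2.22, 3.01, 3.01, 3.01].

## Interface

Orientations are given as a unit quaternion [x, y, z, w].
In Python, from workcell import r gives the robot as it stands.
- The arm moves only by the tool move_arm, never from a script. Its argument "moves" is a list of rows, each a list of 7 numbers: the turn, a rotation vector about the tool's x, y, z in units of 5 degrees (1.0 is 5 degrees), then the shift along the tool's x, y, z in units of 30 mm (1.0 is 30 mm), then the finger opening in mm, from 0 to 85.4. A call has 1 to 20 rows; each row shifts and turns the pose as measured when the row begins, along the tool's axes as they then stand; what a row does not reach is not made up. A row lasts 1/10 s, in which the tool goes at most 50 mm and 8.59 degrees, less where a joint would pass 70% of its speed; a pose out of reach is approached as far as the arm can. A call is refused whole if a number of a shift passes 1 or a number of a turn 1, either way. A call with a gripper value outside its range is refused whole. The fingers move at their own pace and stop on an object; "force" is the grip in N (left out, the last holds). Time passes only in rows, so rows that do not move let the fingers close. It gives the time, the measured TCP pose, the force and the opening at its end, in the units of the state.
- r.get_state(): the state, without advancing time (a new reading comes with each control period).
- r.capture(name): name is "scene" or "top" or "wrist"; returns a dict with "color" (384x512x3 uint8, blue, green, red), "K" (3x3 intrinsics, pixels), "cam_to_world" (4x4, takes a point from camera to world coordinates); the wrist camera has in their place "mount" (4x4, takes a point from camera to tool coordinates, whose origin is the TCP and whose axes are the flange's). Camera axes: x right, y down, z forward; pixel columns grow to the right and rows downward; lengths in m; the calibration is good to about 2 mm. A picture is of the moment at which its call begins: read the wrist's pose just before it. There is no depth.
- r.hand_in(): hands the job in, once; it reports no verdict.
Trained networks look in a picture, given as the dict that the camera call returned (one of the last four; its "shot" number tells which), for a name from the list of things; names that differ only in an ending like _2 or _b are one class to them, and where a whole thing is asked for, a point or a joint stands for the part that bears it (a point fixed in the world has none). Each returns a list of dicts, best first, with "score" (0 to 1); they miss things now and then, are a little off and sometimes report something else, mostly with a low value. They report only what shows in the picture. A call takes as long as a camera call. They do not tell look-alikes from the thing itself.
- r.masks_of(picture, query): "mask" (384x512 bool, what is visible of it) and "point" ([column, row] in pixels, amid what is visible of it).
- r.landmark_of(picture, query): "point" ([column, row] in pixels: a listed point, or the origin of a listed thing).
The state is a dict: "time": time; "q": joint angles; "joint_velocities": joint speeds; "joint_efforts": joint torques, N m; "eef_pos": TCP position; "tool_rot": TCP orientation; "ft_force": force on the tool from outside, world axes, zero at the start; "ft_torque": the same for the moment, N m; "grip_width": opening from 0.0 (shut) to 1.0 (fully open).
Only numpy, scipy, OpenCV 4.12 (cv2) and the standard library are available. Lean on these libraries where they do the work, as an engineer would, in place of code of your own. Each camera call takes 0.05 s, during which the arm holds its last target. There are 200 camera calls.

## Task

Put the washed inner bucket back into the steel food-waste pail: first fold the pail's carrying handle right down to one side (either one), then lower the inner bucket upright into the pail without dropping it and press it lightly down between the rubber ribs until a gap of about 9 mm is left under its lip. Do not force it down onto the pail's rim, where it jams, and let go of it; leave the handle folded, and the pail, mug, jam jar and egg timer standing where they are.

Things in the scene. Friction and masses are not known exactly. Their poses are not given: they have to be found in the camera images.
- pail: Tapered round pail of bright steel, open at the top, 130 mm high, 1.3 kg, loose on the worktop. Outer diameter 100 mm at the foot, 135 mm at the rolled rim; inner diameter 124 mm at the rim. Origin: centre of the underside; z up; its x axis runs through the two ears (69 mm either side, 112 mm up) on which the carrying handle pivots.
- pail_rim (a point): Centre of the pail's mouth at the height of the rim's top (130 mm above the pail's origin); axes as the pail's. Inside the wall, at 45, 135, 225 and 315 degrees from the x axis and 13 to 63 mm below the rim, stand four upright springy black rubber ribs, 12 mm wide, that narrow the bore by about 9 mm on each side.
- bail (a joint): Angle of the pail's carrying handle, a wire bow with a wooden grip: 0 = straight up over the mouth, positive = leaning to the pail's own +y side, negative = to its -y side; ends at +1.5 and -1.5 (folded down level beside the pail). The pivots are stiff: it stays where it is left and takes about 1 N at the grip to swing. It starts near upright.
- bail_grip (a point): Centre of the carrying handle's wooden grip, a round bar 18 mm thick and 80 mm long lying parallel to the pail's x axis, 100 mm from the pivot axis (212 mm above the worktop when upright).
- liner: White plastic inner bucket, tapered like the pail, open at the top, about 0.2 kg, stands upright on the worktop. Outer diameter 88 mm at the foot and 112 mm just under the lip; the lip is 133 mm across and 4 mm thick, its underside 108 mm up. A fixed arched handle crosses the mouth along the bucket's x axis. Origin: centre of the underside; z up.
- liner_lip (a point): Centre of the lip at the height of its underside (108 mm above the bucket's origin). Its height above point pail_rim is the gap under the lip. The bucket meets the ribs at a gap of about 30 mm; its weight takes it no farther than 26 mm. Pushed straight and free it moves on at 3 to 5 N, growing to 5 to 8 N at a 9 mm gap (up to 18 N in a stiff grip). It stays where it is left.
- liner_grip (a point): Middle of the straight top bar of the inner bucket's arched handle: a round bar 14 mm thick and 56 mm long along the bucket's x axis, centred 152 mm above the bucket's origin; the space beneath it is open down to the lip, 40 mm lower.
- timer: Egg timer, 60 mm wide, 46 mm high, a bystander. Origin: centre of the underside.
- jam_jar: Jam jar with lid, 61 mm wide, 90 mm high, a bystander. Origin: centre of the underside.
- mug: White mug with a yellow band and a handle, 90 x 129 mm, 94 mm high, a bystander. Origin: centre of the underside.
There are look-alikes about, which are no part of the job. Leave any orange look-alike of the liner alone.

How it is judged:
On the way:
1. the carrying handle is folded down to one side while the inner bucket is still out of the pail ((value of joint bail above 1.1 rad or value of joint bail below -1.1 rad) and horizontal distance between liner_lip and pail_rim above 0.1 m), for 0.2 s.
At the end, for the whole second after the job is handed in: The inner bucket sits in the pail, centred within 6 mm and straight within 0.08 rad, its lip 3 to 15 mm above the pail's rim; the pail stands upright (within 0.06 rad), the carrying handle is folded at least 1.1 rad to one side, and all is at rest and let go (z of liner_lip in the frame of pail_rim between 0.003 and 0.015 m and horizontal distance between liner_lip and pail_rim below 0.006 m and angle between the z axis of liner and the z axis of pail, either way round below 0.08 rad and angle between pail's own z axis and vertical below 0.06 rad and (value of joint bail above 1.1 rad or value of joint bail below -1.1 rad) and linear speed of each of liner, pail below 0.01 m/s); the robot touches nothing.
It fails at once if the inner bucket is rammed down onto the pail's rim (gap under 1.5 mm) (horizontal distance between liner_lip and pail_rim below 0.02 m and z of liner_lip in the frame of pail_rim below 0.0015 m and angle between liner's own z axis and vertical below 0.15 rad).
It fails at once if the inner bucket is dropped (it falls faster than 0.35 m/s with the fingers off it) (linear speed of liner above 0.35 m/s and contact force between the fingers and liner below 0.1 N).
It fails at once if the pail is shifted by more than 50 mm or tipped by more than 0.25 rad (distance of pail from where it was at the start of the episode above 0.05 m or angle between pail's own z axis and vertical above 0.25 rad).
It fails at once if the mug, jam jar or egg timer is shifted by more than 30 mm or tipped (distance of any of timer, jam_jar, mug from where it was at the start of the episode above 0.03 m or angle between any of timer, jam_jar, mug's own z axis and vertical above 0.3 rad).
It also fails if it takes over 56 s, if anything falls off the work surface, if the arm or the gripper's body presses on something with over 40 N, if the wrist force passes 120 N, or if a joint passes its speed limit or range.

## Working session

There is one attempt and no reset: what is moved stays moved. The work goes in short steps, Python scripts to look and compute and a tool call to move; the robot and the scene stay as the last step left them, time stands still between calls to the robot, and variables do not carry over. Pictures are saved under pics/ and viewed, about 8 in all and at most 12, crops included, and the job is handed in when it is done.

Besides the shell and the picture viewer there is one more tool, called after "Emit:" as name([rows], argument=value, ...), one row to a line, values as JSON. move_arm: Moves the arm, as the interface text tells. Its arguments: {"type":"object","properties":{"moves":{"type":"array"},"force":{"type":"number"}},"required":["moves"]}

```bash
mkdir -p pics; cat > h.py <<'E'
import numpy as np, cv2
from workcell import r
from scipy.spatial.transform import Rotation as R
def ray(p,uv,T=None):
    T=p["cam_to_world"] if T is None else T
    d=T[:3,:3]@np.linalg.solve(p["K"],[uv[0],uv[1],1.]); return T[:3,3],d/np.linalg.norm(d)
def atz(p,uv,z,T=None):
    o,d=ray(p,uv,T); return o+d*(z-o[2])/d[2]
def tri(rs):
    A=sum(np.eye(3)-np.outer(d,d) for o,d in rs); b=sum((np.eye(3)-np.outer(d,d))@o for o,d in rs)
    x=np.linalg.solve(A,b); return x,[np.linalg.norm(np.cross(x-o,d)) for o,d in rs]
def wristT(p,s): 
    T=np.eye(4);T[:3,:3]=R.from_quat(s["tool_rot"]).as_matrix();T[:3,3]=s["eef_pos"];return T@p["mount"]
E
python3 - <<'E'
from h import *
s=r.get_state();print(s["time"],s["eef_pos"],s["tool_rot"],s["ft_force"])
a=r.capture("scene");b=r.capture("top")
cv2.imwrite("pics/a.png",np.hstack([a["color"],b["color"]])) if 0 else (cv2.imwrite("pics/a.png",a["color"]),cv2.imwrite("pics/b.png",b["color"]))
for q in ["pail","pail_rim","bail_grip","liner","liner_lip","liner_grip","timer","jam_jar","mug"]:
    for n,p in (("s",a),("t",b)):
        print(q,n,[(np.round(x["point"]).tolist(),round(x["score"],2)) for x in r.landmark_of(p,q)][:4])
print(a["cam_to_world"][:3,3],b["cam_to_world"][:3,3])
E
```

```text
0.0 [ 0.13539402 -0.55858974  0.23069583] [ 9.92941775e-01  1.18601351e-01 -1.51830884e-06 -5.92559233e-04] [-0.35175201  0.2877288  -1.38212687]
pail s [([303.0, 215.0], 0.68)]
pail t [([316.0, 210.0], 0.84)]
pail_rim s [([298.0, 188.0], 0.7)]
pail_rim t [([316.0, 205.0], 0.86)]
bail_grip s [([306.0, 170.0], 0.57)]
bail_grip t [([318.0, 198.0], 0.68)]
liner s [([163.0, 278.0], 0.92), ([258.0, 240.0], 0.77)]
liner t [([133.0, 223.0], 0.77), ([238.0, 217.0], 0.76)]
liner_lip s [([253.0, 219.0], 0.89), ([160.0, 252.0], 0.77)]
liner_lip t [([126.0, 214.0], 0.89), ([238.0, 214.0], 0.6)]
liner_grip s [([259.0, 209.0], 0.89), ([157.0, 242.0], 0.71)]
liner_grip t [([239.0, 213.0], 0.95), ([124.0, 217.0], 0.77), ([178.0, 198.0], 0.56)]
timer s [([261.0, 214.0], 0.61)]
timer t [([273.0, 186.0], 0.57)]
jam_jar s []
jam_jar t [([362.0, 195.0], 0.59)]
mug s [([187.0, 250.0], 0.84), ([303.0, 189.0], 0.34)]
mug t [([318.0, 206.0], 0.63), ([236.0, 213.0], 0.58), ([177.0, 195.0], 0.55), ([320.0, 198.0], 0.27)]
[-0.91433782  1.20689559  1.02632781] [0.17245942 0.06885403 1.77276969]
```

```bash
python3 - <<'E'
import cv2
a=cv2.imread("pics/a.png");b=cv2.imread("pics/b.png")
cv2.imwrite("pics/ac.png",cv2.resize(a[150:320,110:370],None,fx=3,fy=3,interpolation=2))
cv2.imwrite("pics/bc.png",cv2.resize(b[150:290,90:400],None,fx=2.5,fy=2.5,interpolation=2))
from h import *
E
python3 - <<'E'
from h import *
a=r.capture("scene");b=r.capture("top")
P={"pail":((303,215),(316,210)),"rim":((298,188),(316,205)),"bailgrip":((306,170),(318,198)),
"linerA":((163,278),(133,223)),"lipA":((160,252),(126,214)),"gripA":((157,242),(124,217)),
"linerB":((258,240),(238,217)),"lipB":((253,219),(238,214)),"gripB":((259,209),(239,213)),"timer":((261,214),(273,186))}
for k,(u,v) in P.items():
    x,e=tri([ray(a,u),ray(b,v)]);print(k,x.round(3),np.round(e,3))
print("jar",atz(b,(362,195),0).round(3),"mug",atz(b,(177,195),0).round(3))
E
```

```text
pail [ 0.504 -0.18  -0.013] [0.005 0.005]
rim [ 0.503 -0.154  0.133] [0.013 0.013]
bailgrip [ 0.497 -0.165  0.221] [0.008 0.008]
linerA [0.445 0.588 0.008] [0.001 0.001]
lipA [0.462 0.584 0.111] [0.003 0.003]
gripA [0.449 0.586 0.157] [0.007 0.007]
linerB [ 0.463  0.141 -0.006] [0.01 0.01]
lipB [0.468 0.146 0.093] [0.002 0.002]
gripB [0.457 0.134 0.141] [0.007 0.007]
timer [0.6   0.    0.014] [0.001 0.001]
jar [ 0.563 -0.38   0.   ] mug [0.565 0.409 0.   ]
```

View pics/ac.png

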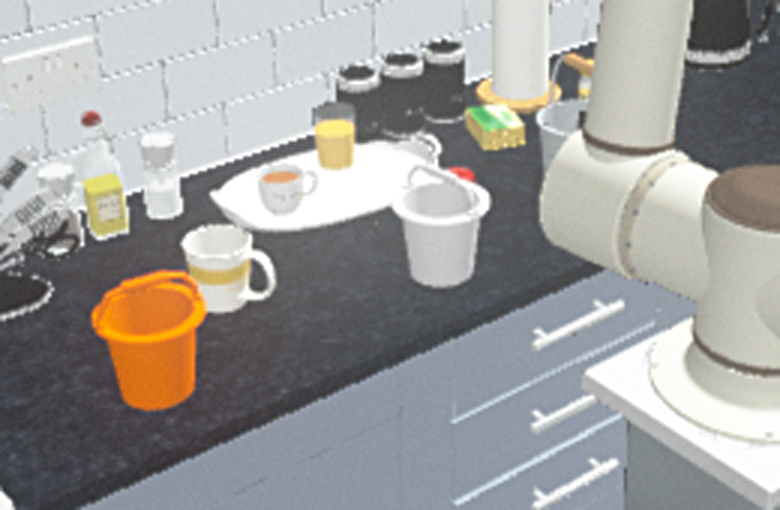

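View pics/bc.png

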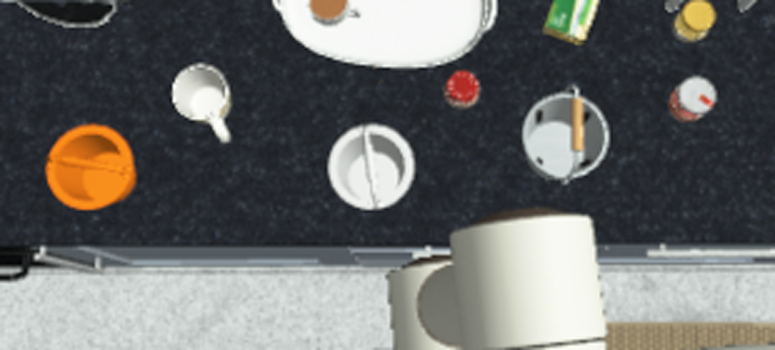

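The scene view shows the white bucket centred near (440,225), with the orange look-alike and mug to its left; the pail is mostly hidden behind the arm. The top view shows the white bucket at (371,167), the pail at (566,137) with its wooden grip at (577,122), and the red-lidded timer at (462,90). The jar is at (693,98). I will fold the handle to the +y side, approaching from -y.

Emit:
move_arm([
  [0,0,0.9,0,0,0,0],
  [0,0,0.9,0,0,0,0],
  [0,0,0.9,0,0,0,0],
  [0,0,0,0.94,-0.67,0,0],
  [0,0,0,0.94,-0.67,0,0],
  [0,0,0,0.94,-0.67,0,0],
  [0,0,0,0.94,-0.67,0,0],
  [0,0,0,0.94,-0.67,0,0],
  [0,0,0,0.94,-0.67,0,0],
  [0,0,0,0.94,-0.67,0,0],
  [0,0,0,0.94,-0.67,0,0],
  [0,0,0,0.94,-0.67,0,0],
  [0,0,0,0.94,-0.67,0,0],
  [0,0,0,0.94,-0.67,0,0],
  [0,0,0,0.94,-0.67,0,0],
  [0,0,0,0,0,0,0],
  [0,0,0,0,0,0,0],
], force=40)

```text
time: 2.8
eef_pos: [0.4883, -0.3104, 0.231]
tool_rot: [1.0, -0.005, 0.0, 0.0]
ft_force: [-0.2, -0.2, -0.2]
grip_width: 0.003
```

```bash
python3 - <<'E'
from h import *
s=r.get_state();print(s["time"],s["eef_pos"].round(3) if hasattr(s["eef_pos"],'round') else s["eef_pos"],s["tool_rot"],np.round(s["ft_force"],2))
a=r.capture("scene");b=r.capture("top");w=r.capture("wrist");T=wristT(w,s)
for q in ["pail","pail_rim","bail_grip","timer","liner_grip"]:
    L=[r.landmark_of(p,q) for p in (a,b,w)]
    print(q,[[(np.round(x["point"]).tolist(),round(x["score"],2)) for x in l][:3] for l in L])
    z={"pail":0,"pail_rim":.13,"bail_grip":.212,"timer":0,"liner_grip":.152}[q]
    for l,p,t in zip(L,(a,b,w),(None,None,T)):
        if l: print("   ",atz(p,l[0]["point"],z,t).round(3))
h=np.hstack([a["color"][150:320,190:370],b["color"][130:300,220:400]])
cv2.imwrite("pics/c.png",np.vstack([cv2.resize(h,(540,255)),cv2.resize(w["color"],(540,345))]))
E
```

```text
2.8 [ 0.488 -0.31   0.231] [ 9.99987287e-01 -5.02587417e-03  3.14239724e-04  2.60743029e-04] [-0.2  -0.24 -0.18]
pail [[], [([313.0, 211.0], 0.69)], [([118.0, 155.0], 0.69)]]
    [ 0.493 -0.168  0.   ]
    [ 0.497 -0.164  0.   ]
pail_rim [[], [([318.0, 203.0], 0.67), ([319.0, 198.0], 0.64)], [([56.0, 180.0], 0.92)]]
    [ 0.502 -0.171  0.13 ]
    [ 0.499 -0.168  0.13 ]
bail_grip [[([257.0, 217.0], 0.62)], [([319.0, 198.0], 0.56)], []]
    [0.293 0.264 0.212]
    [ 0.503 -0.164  0.212]
timer [[([260.0, 213.0], 0.47)], [([277.0, 186.0], 0.68), ([238.0, 218.0], 0.54)], []]
    [ 0.633 -0.019  0.   ]
    [ 0.601 -0.019  0.   ]
liner_grip [[([257.0, 207.0], 0.64), ([157.0, 243.0], 0.55), ([324.0, 196.0], 0.38)], [([125.0, 217.0], 0.84), ([236.0, 214.0], 0.67)], []]
    [0.455 0.137 0.152]
    [0.445 0.576 0.152]
```

View pics/c.png

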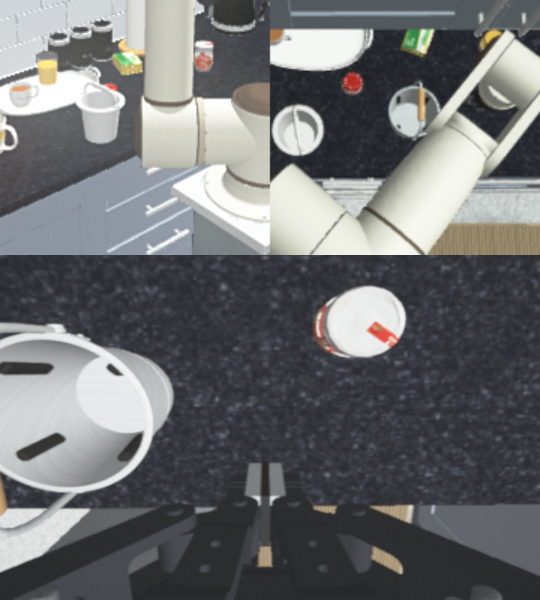

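The wrist view confirms the pail, with its mouth centre near (60,420) of the composite and the handle upright at its left. The jar is well clear at (360,320). Next I push the handle over.

Emit:
move_arm([
  [0,0,0,0.4,0,0.8,0],
  [0,0,0,0,0,0.7,0],
  [0,0,0,0,-0.9,0,0],
  [0,0,0,0,-0.9,0,0],
  [0,0,0,0,-0.5,0,0],
  [0,0,0,0,-0.5,0,0],
  [0,0,0,0,-0.5,0,0],
  [0,0,0,0,-0.5,0.05,0],
  [0,0,0,0,-0.5,0.1,0],
  [0,0,0,0,-0.5,0.1,0],
  [0,0,0,0,-0.5,0.1,0],
  [0,0,0,0,-0.5,0.1,0],
  [0,0,0,0,-0.5,0.1,0],
  [0,0,0,0,-0.3,0,0],
])

```text
time: 5.1
eef_pos: [0.5031, -0.103, 0.1661]
tool_rot: [1.0, -0.007, 0.001, 0.001]
ft_force: [-0.7, -0.7, -0.8]
grip_width: -0.0
```

```bash
python3 - <<'E'
from h import *
s=r.get_state();print(s["time"],np.round(s["eef_pos"],3),np.round(s["ft_force"],2))
b=r.capture("top");w=r.capture("wrist");T=wristT(w,s)
for q in ["pail","pail_rim","bail_grip","timer"]:
    L=[r.landmark_of(p,q) for p in (b,w)]
    print(q,[[(np.round(x["point"]).tolist(),round(x["score"],2)) for x in l][:3] for l in L])
h=b["color"][130:300,220:400]
cv2.imwrite("pics/d.png",np.hstack([cv2.resize(h,(360,340)),cv2.resize(w["color"],(440,340))]))
E
```

```text
5.1 [ 0.503 -0.103  0.166] [-0.69 -0.71 -0.77]
pail [[([313.0, 213.0], 0.89)], [([317.0, 180.0], 0.62)]]
pail_rim [[([315.0, 205.0], 0.81)], [([364.0, 229.0], 0.84)]]
bail_grip [[([296.0, 202.0], 0.52), ([314.0, 208.0], 0.21)], [([208.0, 259.0], 0.64)]]
timer [[([273.0, 184.0], 0.65)], [([140.0, 64.0], 0.64)]]
```

View pics/d.png

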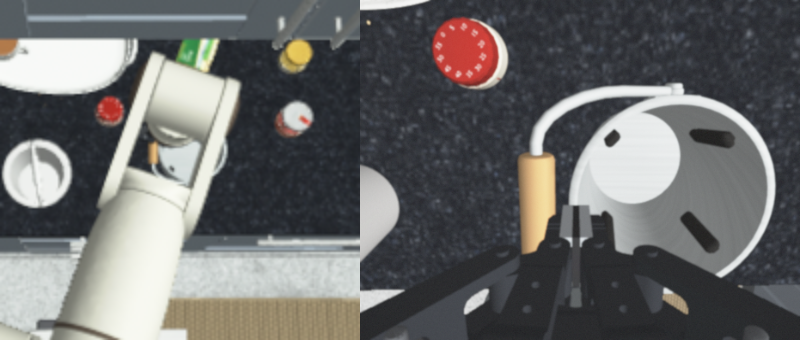

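The pail is in place, and the handle has swung well over to +y: the grip is at about (537,200), left of the fingers. Now I press it down from above.

Emit:
move_arm([
  [0,0,0,0,0.2,-0.2,0],
  [0,0,0,0,0,-0.6,0],
  [0,0,0,0,0,-0.6,0],
  [0,0,0,0,-0.6,0,0],
  [0,0,0,0,-0.55,0,0],
  [0,0,0,0,0,0.5,0],
  [0,0,0,0,0,0.4,0],
  [0,0,0,0,0,0.3,0],
  [0,0,0,0,0,0.3,0],
  [0,0,0,0,0,0.3,0],
  [0,0,0,0,0,0.3,0],
  [0,0,0,0,0,0.0,0],
])

```text
time: 6.8
eef_pos: [0.5033, -0.082, 0.1433]
tool_rot: [1.0, -0.01, 0.001, 0.002]
ft_force: [0.4, -0.0, -0.6]
grip_width: 0.001
```

Emit:
move_arm([
  [0,0,0,0,0,0.2,0],
  [0,0,0,0,0,-0.9,0],
  [0,0,0,0,0,-0.9,0],
  [0,0,0,0,0,-0.9,0],
  [0,0,0,0,0,-0.9,60],
  [0,0,0,-0.35,-0.95,0,60],
  [0,0,0,-0.35,-0.95,0,60],
  [0,0,0,-0.35,-0.95,0,60],
  [0,0,0,-0.35,-0.95,0,60],
  [0,0,0,-0.35,-0.95,0,60],
  [0,0,0,-0.35,-0.95,0,60],
  [0,0,0,-0.35,-0.95,0,60],
  [0,0,0,0,0,0,60],
])

```text
time: 8.1
eef_pos: [0.4318, 0.1256, 0.2479]
tool_rot: [1.0, -0.011, 0.003, 0.002]
ft_force: [-0.1, 0.2, -0.2]
grip_width: 0.704
```

```bash
python3 - <<'E'
from h import *
s=r.get_state();print(s["time"],np.round(s["eef_pos"],3),np.round(s["ft_force"],2))
b=r.capture("top");w=r.capture("wrist");T=wristT(w,s)
Z={"pail_rim":.13,"bail_grip":.12,"liner_grip":.152,"liner_lip":.108}
for q in Z:
    for p,t in ((b,None),(w,T)):
        for x in r.landmark_of(p,q)[:3]: print(q,np.round(x["point"]),round(x["score"],2),atz(p,x["point"],Z[q],t).round(3))
h=b["color"][130:300,220:400]
cv2.imwrite("pics/e.png",np.hstack([cv2.resize(h,(360,384)),cv2.resize(w["color"],(440,384))]))
E
```

```text
8.1 [0.432 0.126 0.248] [-0.05  0.17 -0.17]
pail_rim [360. 194.] 0.74 [ 0.539 -0.342  0.13 ]
pail_rim [313. 203.] 0.62 [ 0.501 -0.152  0.13 ]
bail_grip [289. 204.] 0.7 [ 0.501 -0.059  0.12 ]
bail_grip [224. 166.] 0.31 [0.448 0.146 0.12 ]
liner_grip [126. 215.] 0.72 [0.453 0.575 0.152]
liner_grip [240. 213.] 0.54 [0.461 0.136 0.152]
liner_grip [224. 167.] 0.77 [0.453 0.144 0.152]
liner_lip [124. 215.] 0.89 [0.461 0.596 0.108]
liner_lip [235. 214.] 0.68 [0.464 0.156 0.108]
liner_lip [228. 159.] 0.89 [0.451 0.143 0.108]
```

View pics/e.png

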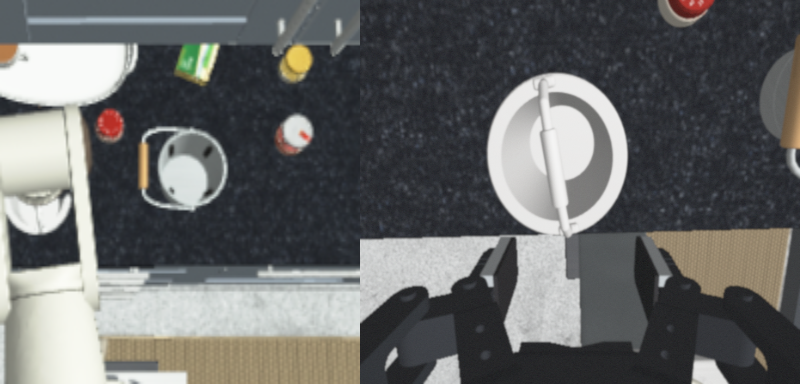

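The top view shows the handle folded flat to the left of the pail, with the grip at (144,165). The wrist view shows the white bucket with its bar from (543,85) to (567,235), about 10° off. Next I align and grasp.

Emit:
move_arm([
  [0,0,0,0.7,-0.57,0,60],
  [0,0,-1,0,0,0,60],
  [0,0,-1,0,0,0,60],
  [0,0,0,0,0,0.9,60],
  [0,0,0,0,0,0.9,60],
  [0,0,0,0,0,0.8,60],
  [0,0,0,0,0,0.6,60],
  [0,0,0,0,0,0.4,60],
  [0,0,0,0,0,0,60],
])

```text
time: 9.5
eef_pos: [0.4572, 0.1373, 0.1363]
tool_rot: [0.997, 0.076, 0.003, 0.002]
ft_force: [0.1, 0.1, 0.5]
grip_width: 0.703
```

Emit:
move_arm([
  [0,0,0,-0.1,-0.2,0.13,60],
  [0,0,0,0,0,0,14],
  [0,0,0,0,0,0,5],
  [0,0,0,0,0,0,5],
  [0,0,0,0,0,0,5],
  [0,0,0,0,0,0,5],
  [0,0,0,0,0,0,5],
], force=50)

```text
time: 10.2
eef_pos: [0.4544, 0.1434, 0.1353]
tool_rot: [0.997, 0.076, 0.005, 0.002]
ft_force: [-0.1, 0.3, -1.5]
grip_width: 0.142
```

```bash
python3 - <<'E'
from h import *
s=r.get_state();print(s["time"],np.round(s["eef_pos"],4),np.round(s["ft_force"],2),s["grip_width"])
w=r.capture("wrist");T=wristT(w,s)
for q,z in {"liner_grip":.152,"liner_lip":.108}.items():
    for x in r.landmark_of(w,q)[:3]: print(q,np.round(x["point"]),round(x["score"],2),atz(w,x["point"],z,T).round(3))
E
```

```text
10.2 [0.4544 0.1434 0.1353] [-0.07  0.28 -1.48] 0.14194131861700754
liner_grip [247. 275.] 0.9 [0.452 0.144 0.152]
```

Emit:
move_arm([
  [0,0,0,0,0,-0.2,5],
  [0,0,0,0,0,-0.5,5],
  [0,0,0,0,0,-0.9,5],
  [0,0,0,0,0,-0.9,5],
  [0,0,0,0,0,-0.9,5],
  [0,0,0,0,0,-0.9,5],
  [0,0,0,0,0,-0.9,5],
  [0,0,0,0,0,-0.5,5],
  [0,0,0,0,0,0,5],
  [0,0,0,0,0,0,5],
])

```text
time: 11.35
eef_pos: [0.4514, 0.1438, 0.3154]
tool_rot: [0.997, 0.076, 0.005, 0.002]
ft_force: [0.3, -0.8, -3.2]
grip_width: 0.144
```

```bash
python3 - <<'E'
from h import *
s=r.get_state();print(s["time"],np.round(s["eef_pos"],4),np.round(s["ft_force"],2),s["grip_width"])
b=r.capture("top");a=r.capture("scene");w=r.capture("wrist");T=wristT(w,s)
for q,z in {"liner_grip":s["eef_pos"][2]+.018,"liner_lip":s["eef_pos"][2]-.027,"pail_rim":.13,"pail":0}.items():
  for n,p,t in (("t",b,None),("w",w,T)):
    for x in r.landmark_of(p,q)[:2]: print(n,q,np.round(x["point"]),round(x["score"],2),atz(p,x["point"],z,t).round(3))
cv2.imwrite("pics/f.png",np.vstack([np.hstack([cv2.resize(b["color"][165:245,275:365],(360,320),interpolation=2),cv2.resize(w["color"],(427,320))]),cv2.resize(a["color"][150:280,180:500],(787,280))]))
E
```

```text
11.35 [0.4514 0.1438 0.3154] [ 0.3  -0.78 -3.18] 0.14372746185968305
t liner_grip [236. 206.] 0.65 [0.453 0.142 0.333]
w liner_grip [250. 274.] 0.63 [0.45  0.144 0.333]
t liner_lip [232. 209.] 0.63 [0.451 0.158 0.288]
t liner_lip [123. 216.] 0.59 [0.426 0.543 0.288]
t pail_rim [315. 200.] 0.96 [ 0.513 -0.159  0.13 ]
w pail_rim [252. 184.] 0.46 [0.439 0.14  0.13 ]
t pail [313. 211.] 0.65 [ 0.492 -0.169  0.   ]
t pail [273. 187.] 0.48 [0.599 0.    0.   ]
w pail [479. 152.] 0.95 [ 0.499 -0.162  0.   ]
```

View pics/f.png

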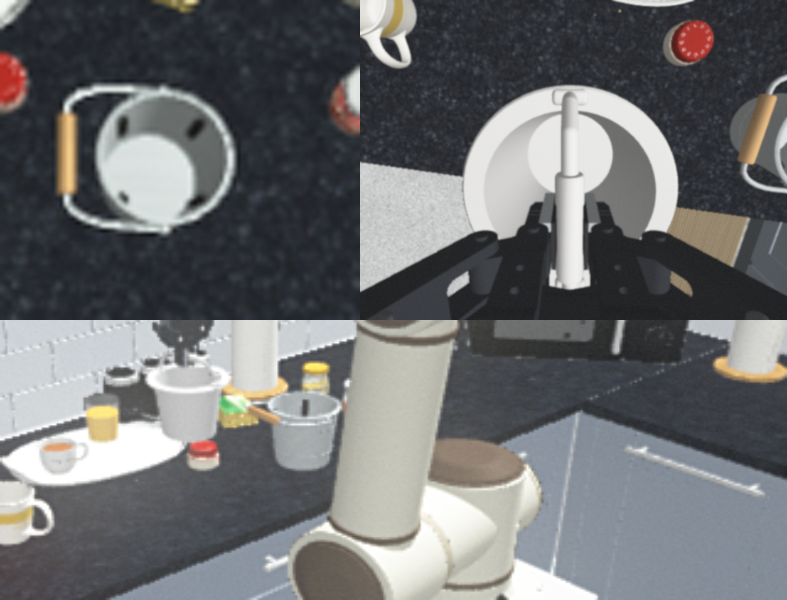

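The bucket hangs straight in the grip (scene view at (190,400)). In the top crop the pail's rim is centred at (166,159), which is about (0.498, -0.166), and the handle is folded. I carry the bucket over.

Emit:
move_arm([
  [0,0,0,0,0.4,0,5],
  [0,0,0,0,0.8,0,5],
  [0,0,0,0,0.9,0,5],
  [0,0,0,0,0.9,0,5],
  [0,0,0,0,0.9,0,5],
  [0,0,0,0,0.9,0,5],
  [0,0,0,0,0.9,0,5],
  [0,0,0,0,0.9,0,5],
  [0,0,0,0,0.9,0,5],
  [0,0,0,0,0.9,0,5],
  [0,0,0,0,0.9,0,5],
  [0,0,0,0,0.7,0,5],
  [0,0,0,0,0.3,0,5],
  [0,0,0,0,0,0,5],
  [0,0,0,0,0,0,5],
])

```text
time: 13.4
eef_pos: [0.4972, -0.1824, 0.3165]
tool_rot: [0.997, 0.076, 0.004, 0.003]
ft_force: [-0.9, 1.4, -2.2]
grip_width: 0.143
```

```bash
python3 - <<'E'
from h import *
s=r.get_state();p=np.array(s["eef_pos"]);print(s["time"],p.round(4),np.round(s["ft_force"],2),s["grip_width"])
M=R.from_quat(s["tool_rot"]).as_matrix();print("units",(M.T@(np.array([.500,-.166,p[2]])-p)/.03).round(2), M.round(3).tolist())
w=r.capture("wrist");a=r.capture("scene");b=r.capture("top");T=wristT(w,s)
for q,z in {"pail_rim":.13,"pail":0}.items():
  for x in r.landmark_of(w,q)[:2]: print(q,np.round(x["point"]),round(x["score"],2),atz(w,x["point"],z,T).round(3))
cv2.imwrite("pics/g.png",np.hstack([cv2.resize(w["color"],(400,300)),cv2.resize(a["color"][150:270,240:400],(400,300))]))
E
```

```text
13.4 [ 0.4972 -0.1824  0.3165] [-0.92  1.4  -2.22] 0.1426578159994192
units [ 0.18 -0.53 -0.  ] [[0.989, 0.151, 0.009], [0.151, -0.989, -0.005], [0.008, 0.006, -1.0]]
pail_rim [132. 148.] 0.36 [ 0.503 -0.067  0.13 ]
```

View pics/g.png

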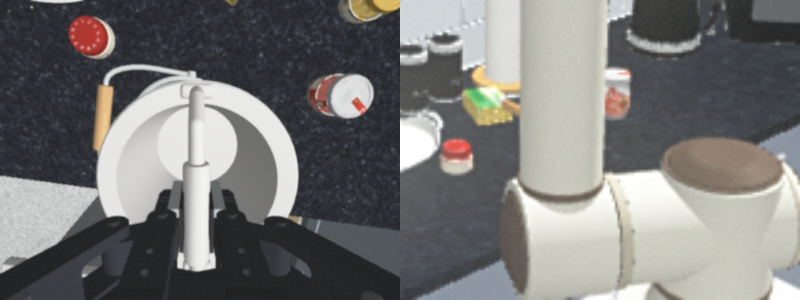

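The wrist view shows the bucket over the pail, about 16 mm too far toward -y. I correct that and lower it.

Emit:
move_arm([
  [0,0,0,0.15,-0.5,0,5],
  [0,0,0,0,0,0,5],
  [0,0,0,0,0,0.5,5],
  [0,0,0,0,0,0.5,5],
  [0,0,0,0,0,0.4,5],
  [0,0,0,0,0,0,5],
])

```text
time: 14.25
eef_pos: [0.5, -0.1635, 0.2709]
tool_rot: [0.997, 0.078, 0.004, 0.003]
ft_force: [-0.4, 0.8, -1.3]
grip_width: 0.143
```

```bash
cat > st.py <<'E'
from h import *
s=r.get_state();p=np.array(s["eef_pos"]);M=R.from_quat(s["tool_rot"]).as_matrix()
print(s["time"],p.round(4),np.round(s["ft_force"],2),np.round(s["ft_torque"],2),round(s["grip_width"],3),"units",(M.T@(np.array([.500,-.166,p[2]])-p)/.03).round(2))
E
python3 st.py
```

```text
14.25 [ 0.5    -0.1635  0.2709] [-0.36  0.83 -1.29] [ 0.06  0.03 -0.01] 0.143 units [-0.01  0.08  0.  ]
```

Emit:
move_arm([
  [0,0,0,0,0.07,0.3,5],
  [0,0,0,0,0,0.4,5],
  [0,0,0,0,0,0.4,5],
  [0,0,0,0,0,0.4,5],
  [0,0,0,0,0,0.4,5],
  [0,0,0,0,0,0.3,5],
  [0,0,0,0,0,0,5],
])

```text
time: 14.95
eef_pos: [0.5005, -0.1661, 0.1984]
tool_rot: [0.997, 0.077, 0.004, 0.002]
ft_force: [-0.8, 1.0, -1.9]
grip_width: 0.143
```

```bash
python3 st.py; python3 - <<'E'
from h import *
w=r.capture("wrist");cv2.imwrite("pics/i.png",w["color"])
E
```

```text
14.95 [ 0.5005 -0.1661  0.1984] [-0.79  0.96 -1.89] [ 0.13  0.14 -0.04] 0.143 units [-0.02 -0.01 -0.  ]
```

View pics/i.png

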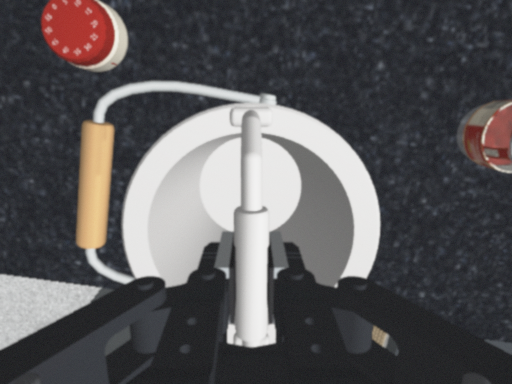

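The bucket is inside the pail, the handle is still folded and the lip looks centred at about (250,225). I lower it gently onto the ribs.

Emit:
move_arm([
  [0,0,0,0,0,0.15,5],
  [0,0,0,0,0,0.15,5],
  [0,0,0,0,0,0.12,5],
  [0,0,0,0,0,0.12,5],
  [0,0,0,0,0,0,5],
])

```text
time: 15.5
eef_pos: [0.5014, -0.166, 0.1836]
tool_rot: [0.997, 0.078, 0.005, 0.003]
ft_force: [-2.9, 2.2, -4.0]
grip_width: 0.14
```

```bash
python3 st.py
```

```text
15.5 [ 0.5014 -0.166   0.1836] [-2.88  2.18 -3.97] [0.46 0.48 0.01] 0.14 units [-0.05 -0.01 -0.  ]
```

Emit:
move_arm([
  [0,0,0,-0.09,-0.08,0,5],
  [0,0,0,0,0,0.12,5],
  [0,0,0,0,0,0.1,5],
  [0,0,0,0,0,0,5],
])

```text
time: 15.9
eef_pos: [0.5, -0.1648, 0.1787]
tool_rot: [0.997, 0.078, 0.008, 0.005]
ft_force: [-0.1, 1.1, -4.0]
grip_width: 0.143
```

```bash
python3 st.py
```

```text
15.9 [ 0.5    -0.1648  0.1787] [-0.12  1.06 -3.98] [0.27 0.08 0.01] 0.143 units [-0.01  0.04  0.  ]
```

Emit:
move_arm([
  [0,0,0,0,-0.04,0.12,5],
  [0,0,0,0,0,0.12,5],
  [0,0,0,0,0,0,5],
])

```text
time: 16.2
eef_pos: [0.5005, -0.1645, 0.1729]
tool_rot: [0.997, 0.078, 0.01, 0.006]
ft_force: [-0.7, 0.3, -5.5]
grip_width: 0.144
```

```bash
python3 st.py; python3 - <<'E'
from h import *
s=r.get_state();w=r.capture("wrist");cv2.imwrite("pics/j.png",w["color"])
T=wristT(w,s)
for q in ("liner_grip","liner_lip"):
  for x in r.landmark_of(w,q)[:1]: print(q,np.round(x["point"]),round(x["score"],2),atz(w,x["point"],s["eef_pos"][2]+(.017 if 'grip' in q else -.027),T).round(3))
E
```

```text
16.2 [ 0.5005 -0.1645  0.1729] [-0.72  0.3  -5.48] [0.22 0.27 0.03] 0.144 units [-0.02  0.05  0.  ]
liner_grip [252. 273.] 0.65 [ 0.499 -0.165  0.19 ]
```

View pics/j.png

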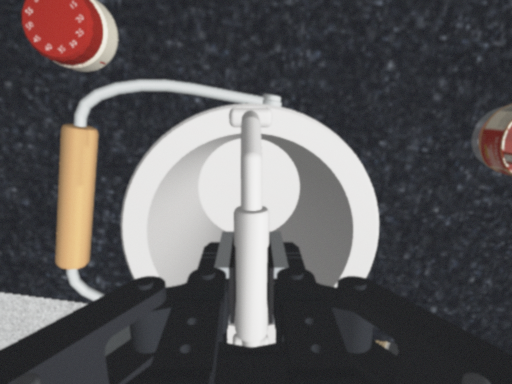

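No slip: the bar is where it was in the pads, and the gap by kinematics is about 15 mm. I go the last 6 mm, taking out a slight tool tilt.

Emit:
move_arm([
  [0.1,-0.2,0,0,0,0.12,5],
  [0,0,0,0,0,0.12,5],
  [0,0,0,0,0,0,5],
])

```text
time: 16.65
eef_pos: [0.5011, -0.1649, 0.1673]
tool_rot: [0.997, 0.077, 0.001, 0.003]
ft_force: [-2.4, 1.1, -5.0]
grip_width: 0.146
```

```bash
python3 st.py; python3 -c "
from h import *
print(np.round(r.get_state()['tool_rot'],4))"
```

```text
16.65 [ 0.5011 -0.1649  0.1673] [-2.39  1.08 -5.02] [0.18 0.3  0.02] 0.146 units [-0.04  0.03  0.  ]
[0.997  0.0775 0.001  0.003 ]
```

Emit:
move_arm([
  [0,0,0,0,0,0,16],
  [0,0,0,0,0,0,25],
  [0,0,0,0,0,0,45],
  [0,0,0,0,0,0,60],
  [0,0,0,0,0,0,60],
  [0,0,0,0,0,0,60],
  [0,0,0,0,0,-0.4,60],
  [0,0,0,0,0,-0.9,60],
  [0,0,0,0,0,-0.9,60],
  [0,0,0,0,0,-0.9,60],
  [0,0,0,-0.8,0,-0.6,60],
  [0,0,0,-0.8,0,0,60],
  [0,0,0,-0.8,0,0,60],
  [0,0,0,0,0,0,60],
])

```text
time: 18.05
eef_pos: [0.4275, -0.1754, 0.2893]
tool_rot: [0.997, 0.078, 0.002, 0.004]
ft_force: [-0.2, 0.3, 0.1]
grip_width: 0.704
```

```bash
python3 st.py; python3 - <<'E'
from h import *
s=r.get_state();w=r.capture("wrist");T=wristT(w,s);b=r.capture("top")
for q,z in {"liner_grip":.183,"liner_lip":.139,"pail_rim":.13,"pail":0,"bail_grip":.12}.items():
  for n,p,t in (("w",w,T),("t",b,None)):
    for x in r.landmark_of(p,q)[:2]: print(n,q,np.round(x["point"]),round(x["score"],2),atz(p,x["point"],z,t).round(3))
cv2.imwrite("pics/k.png",w["color"])
E
```

```text
18.05 [ 0.4275 -0.1754  0.2893] [-0.17  0.35  0.11] [-0.05 -0.05  0.  ] 0.704 units [2.43 0.07 0.01]
w liner_grip [250.  93.] 0.71 [ 0.498 -0.165  0.183]
t liner_grip [319. 201.] 0.82 [ 0.499 -0.167  0.183]
t liner_grip [314. 210.] 0.71 [ 0.467 -0.15   0.183]
w liner_lip [251.  92.] 0.68 [ 0.5   -0.165  0.139]
t liner_lip [125. 214.] 0.69 [0.461 0.582 0.139]
t liner_lip [315. 205.] 0.5 [ 0.491 -0.159  0.139]
t pail [315. 209.] 0.7 [ 0.502 -0.178  0.   ]
w bail_grip [136.  73.] 0.83 [ 0.501 -0.065  0.12 ]
t bail_grip [294. 202.] 0.54 [ 0.507 -0.076  0.12 ]
```

View pics/k.png

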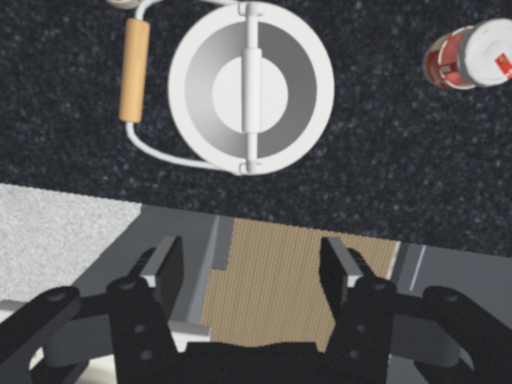

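```bash
python3 - <<'E'
from h import *
s=r.get_state();w=r.capture("wrist");T=wristT(w,s)
m=r.masks_of(w,"liner")[0]["mask"].astype(np.uint8)
c=max(cv2.findContours(m,0,1)[0],key=cv2.contourArea);h=cv2.convexHull(c)[:,0,:]
print(cv2.fitEllipse(h))
for z in (.136,.140,.144,.148,.152):
    P=np.array([atz(w,u,z,T)[:2] for u in h]);(cx,cy),rad=cv2.minEnclosingCircle(P.astype(np.float32)*1000)
    A=np.c_[2*P,np.ones(len(P))];k=np.linalg.lstsq(A,(P**2).sum(1),rcond=None)[0];print(z,2*np.sqrt(k[2]+k[0]**2+k[1]**2),k[:2].round(4),2*rad)
E
```

```text
((250.17550659179688, 90.09236145019531), (167.26611328125, 174.13699340820312), 177.09912109375)
0.136 0.1384123079441991 [ 0.4985 -0.1647] 139.2553253173828
0.14 0.13652743522341274 [ 0.4985 -0.1647] 137.35894775390625
0.144 0.13464256250262477 [ 0.4984 -0.1647] 135.46261596679688
0.148 0.1327576897818412 [ 0.4984 -0.1647] 133.5662841796875
0.152 0.13087281706105125 [ 0.4983 -0.1647] 131.66990661621094
```

Kinematics say the gap is about 10 mm; the image size says about 13 mm, ±3. To settle it, I touch the bar's top with shut fingers down to a TCP height of 0.192 m. That means a gap of at most 11 mm, and the fingers stay clear if it is already lower.

Emit:
move_arm([
  [0,0,0,0.8,0,0,0],
  [0,0,0,0.8,0,0,0],
  [0,0,0,0.78,0,0,0],
  [0,0,0,0,0,0,0],
  [0,0,0,0,0,0,0],
  [0,0,0,0,0,0.8,0],
  [0,0,0,0,0,0.8,0],
  [0,0,0,0,0,0.7,0],
  [0,0,0,0,0,0.4,0],
  [0,0,0,0,0,0,0],
])

```text
time: 19.75
eef_pos: [0.5003, -0.165, 0.2054]
tool_rot: [0.997, 0.078, 0.003, 0.005]
ft_force: [-0.4, 0.3, 0.2]
grip_width: 0.0
```

```bash
python3 st.py
```

```text
19.75 [ 0.5003 -0.165   0.2054] [-0.42  0.29  0.23] [-0.02 -0.01  0.01] 0.0 units [-0.02  0.03  0.  ]
```

Emit:
move_arm([
  [0,0,0,0,0,0.2,0],
  [0,0,0,0,0,0.1,0],
  [0,0,0,0,0,0,0],
])

```text
time: 20.05
eef_pos: [0.5007, -0.1656, 0.1981]
tool_rot: [0.997, 0.077, 0.004, 0.005]
ft_force: [1.0, 0.5, 0.2]
grip_width: 0.0
```

```bash
python3 st.py
```

```text
20.05 [ 0.5007 -0.1656  0.1981] [0.99 0.49 0.23] [ 0.01  0.04 -0.06] 0.0 units [-0.02  0.01 -0.  ]
```

Emit:
move_arm([
  [0,0,0,0,0,0.1,0],
  [0,0,0,0,0,0,0],
])

```text
time: 20.25
eef_pos: [0.501, -0.1658, 0.1957]
tool_rot: [0.997, 0.077, 0.004, 0.006]
ft_force: [0.3, -0.2, -0.5]
grip_width: -0.002
```

```bash
python3 st.py
```

```text
20.25 [ 0.501  -0.1658  0.1957] [ 0.35 -0.18 -0.46] [0.05 0.03 0.01] -0.002 units [-0.03  0.   -0.  ]
```

Emit:
move_arm([
  [0,0,0,0,0,0.1,0],
  [0,0,0,0,0,0.06,0],
  [0,0,0,0,0,0,0],
])

```text
time: 20.55
eef_pos: [0.5014, -0.166, 0.1916]
tool_rot: [0.997, 0.078, 0.005, 0.006]
ft_force: [-1.3, -0.1, 2.7]
grip_width: 0.001
```

```bash
python3 st.py
```

```text
20.55 [ 0.5014 -0.166   0.1916] [-1.35 -0.06  2.68] [0.04 0.26 0.  ] 0.001 units [-0.05 -0.01 -0.  ]
```

Contact came at 0.192 m (+2.7 N), so the gap is about 10 mm, in agreement with the kinematics. I retreat.

Emit:
move_arm([
  [0,0,0,0,0,-0.3,0],
  [0,0,0,0,0,-0.9,0],
  [0,0,0,0,0,-0.9,0],
  [0,0,0,0,0,-0.9,0],
  [0,0,0,-0.8,0,-0.5,0],
  [0,0,0,-0.8,0,0,0],
  [0,0,0,-0.8,0,0,0],
  [0,0,0,0,0,0,0],
  [0,0,0,0,0,0,0],
])

```text
time: 21.45
eef_pos: [0.4268, -0.1758, 0.3047]
tool_rot: [0.997, 0.078, 0.006, 0.007]
ft_force: [0.1, -0.7, 0.5]
grip_width: 0.001
```

```bash
python3 st.py; python3 - <<'E'
from h import *
s=r.get_state();w=r.capture("wrist");T=wristT(w,s)
for q,z in {"liner_grip":.183,"liner_lip":.139,"bail_grip":.12}.items():
    for x in r.landmark_of(w,q)[:1]: print(q,round(x["score"],2),atz(w,x["point"],z,T).round(3))
cv2.imwrite("pics/l.png",w["color"])
E
```

```text
21.45 [ 0.4268 -0.1758  0.3047] [ 0.14 -0.69  0.54] [ 0.01  0.02 -0.01] 0.001 units [2.46 0.06 0.03]
liner_grip 0.76 [ 0.498 -0.164  0.183]
liner_lip 0.68 [ 0.5   -0.164  0.139]
bail_grip 0.72 [ 0.501 -0.064  0.12 ]
```

View pics/l.png

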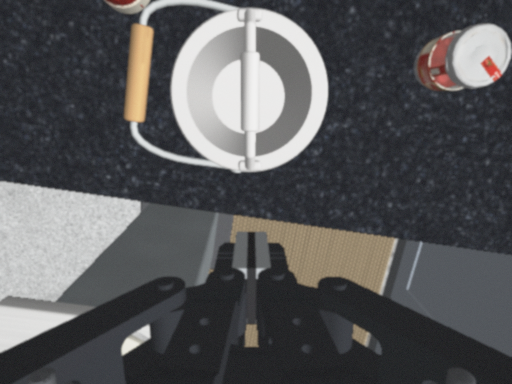

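The bucket is seated upright at about (250,90), the handle is folded with its grip at (140,72), and the gripper is clear of everything. I hand in.

```bash
python3 -c "
from workcell import r
print(r.hand_in())"
```

```text
the job is handed in; nothing more can be done
None
```

I folded the pail's handle down to its +y side, gripped the white bucket by its bar, lowered it into the pail, pressed it down between the ribs, let go and backed off. The job was handed in at about 21.5 s of the 56 s.

- **Gap under the lip:** about 10 mm by arm position. Touching the bar's top with shut fingers also gave about 10–10.5 mm, making contact at a tool height of 0.192 m with 2.7 N. The apparent size of the lip in the camera, measured before that touch, disagreed and gave about 13 mm, ±3. All are inside the 3 to 15 mm limits.
- **Centring and handle:** the bucket sits within about 2–3 mm of where I measured the pail's mouth. The handle's grip is about 100 mm to the side at rim height, so it is folded. The gripper was clear of everything in the last view.
- **Not settled:** while I pressed the bucket down in the grip, the vertical wrist force stayed negative (about -5 N) instead of showing a push. I relied on positions instead. I did not measure the final tilt of the bucket and pail separately, but the last picture shows the bucket straight.
- **Bystanders:** the jar showed undisturbed in the last view, with only the timer's edge in the frame. I did not recheck the mug, but the arm never went near it.

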